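# Touch off the tray nest with the pin and set the pin in its reference bush

### The job

The aluminium tray nest has shifted on its slotted sub-plate and must be located before the arm works on its wells: take the red touch-off pin out of its blue block and touch the side of the pin's stem lightly against the side of the nest plate at its three marked points, in the order one, two, three dots, holding a steady light contact for about half a second at each. Then, from what you felt, set the pin down into the brass-ringed reference bush, fully home with its shoulder on the plate, and let go, leaving it upright. Never push the nest harder than 15 newtons with the pin, and leave the other things on the bench where they are.

Things in the scene. Friction and masses are not known exactly. Their poses are not given: they have to be found in the camera images.
- pin_grip (a point): Centre of the grip of the loose touch-off pin (0.12 kg): a red upright square bar 20 x 20 mm, 46 mm tall, faces along the point's x and y axes, z up along the pin. Under the grip: a round steel shoulder, 22 mm diameter, 6 mm thick, its underside 30 mm below this point. At the start the pin stands in its block, shoulder on the block's top
- pin_tip (a point): Centre of the foot of the pin's stem, 60 mm below pin_grip along the pin's axis. The round steel stem under the shoulder is 10 mm diameter and 30 mm long, its last 2.5 mm chamfered
- pin_block: Fixed blue block, 70 x 70 mm and 45 mm tall, origin at the centre of its underside on the bench; the stem stands in a 13.5 mm hole, 38 mm deep, in the middle of its top
- sub_plate: Fixed dark steel plate, 190 mm (its x, roughly away from the robot) by 270 mm (y, left), top 8 mm above the bench; origin at the centre of its underside. On it lies the aluminium nest plate, 150 (x) by 220 (y) mm, 34 mm thick, top 42 mm above the bench, fitted with a 48-well plate with yellow wells (9 mm proud) and 2 black thumb screws at the rear corners (19 mm proud)
- mark1 (a point): Nominal first touch point (one black dot on top): top edge of the nest's long front face (-x face, towards the robot), at x -75, y +80 mm of the nest. Touch the vertical face below it, within 15 mm along the edge, the foot of the stem 5 to 30 mm below the nest's top and clear of the sub-plate; push in +x
- mark2 (a point): Nominal second touch point (two dots): the same front face at x -75, y -80 mm of the nest, touched in the same way, pushing in +x
- mark3 (a point): Nominal third touch point (three dots): top edge of the nest's right end face (-y face) at x -10, y -110 mm of the nest, touched in the same way, pushing in +y. All nominal points are points on the sub-plate, true only if the nest sat central: it really sits up to 8 mm off in x, 8 mm in y and 0.05 rad turned (not measured); it does not move under pushes below 15 N
- bush_nominal (a point): Nominal centre of the bush's mouth in the nest's top, at x -47, y -82 mm of the nest: exactly 28 mm inside its front face and 28 mm inside its right end face. Hole 11 mm wide, 1.5 mm chamfer, 34 mm deep, within a thin brass ring of 28 mm diameter. With the pin home its foot is 4 mm above the sub-plate's top (12 mm above the bench)
- uv_lamp: Loose bystander: grey hand lamp with black ends and handle, 74 x 225 mm, 103 mm tall, origin under its centre
- tray_a: Loose bystander: flat foil tray with yellow wells, 130 x 215 mm, 17 mm tall, origin under its centre
- tray_b: Loose bystander: as tray_a
- bottle_a: Loose bystander: clear sample bottle with white cap, 50 mm diameter, 96 mm tall, origin under its centre
- bottle_b: Loose bystander: as bottle_a with blue cap
- bottle_c: Loose bystander: as bottle_a with red cap
- timer: Loose bystander: white bench timer 70 x 65 x 25 mm, origin under its centre

How it is judged:
By the outcome, as a careful person would: the job done as asked, in the order asked, and still so for the second after the job is handed in, with the robot touching nothing.
It also fails if it takes over 72 s, if anything falls off the work surface, if the arm or the gripper's body presses on something with over 40 N, if the wrist force passes 120 N, or if a joint passes its speed limit or range.

### The arm

A 6-joint arm with a two-finger parallel gripper is mounted at the origin on the work surface. World frame = base frame: x ahead of the robot, y to its left, z up, the work surface at z = 0. Lengths are in mm, angles in degrees, forces in N, time in s.
With the tool pointing down it reaches from about 350 to 850 mm from the base axis. Payload 8.1 kg.
Tool frame: the origin (TCP) lies between the finger pads; the fingertips stand 22 mm ahead of it and the grasp point (between the pads) lies 3 mm ahead of it; z points along the fingers, y is the line along which they close (so a half turn about z gives the same grasp; the last joint's range is limited). The gripper opens to 85 mm and grips with 20 to 120 N. Pads are 22 mm wide; open, the fingers measure 114 mm over their backs; the gripper's body (76 mm by 85 mm) begins 54 mm behind the grasp point. The pads swing forward as they close: fully open they stand 13 mm farther back than shut.
Start: joints at [-71.585, 7.471, 85.268, -0, 87.261, -4.893], TCP at [237.423, -551.031, 253.292] pointing down, gripper open.
Joint ranges: [-169.43, 169.43], [-51.17, 129.36], [1.28, 143.12], [-76.62, 256.62], [0, 156.53], [-152.29, 152.29]. Speed limits (degrees/s): [136.94, 136.94, 159.86, 180, 180, 180].

### API

Orientations are given as [roll, pitch, yaw] about the fixed x, y, z axes, in that order (R = Rz(yaw) Ry(pitch) Rx(roll)).
In Python, from bench import sense, snapshot, calibration, hand_in gives the robot as it stands.
- The arm moves only by the shell command python3 -m crank 'ROWS' [FORCE]. ROWS is JSON, a list of rows, each a list of 5 numbers: the shift along the tool's x, y, z in cm, then the turn about the tool's z in rad, then the finger opening in cm, from 0 to 8.54. A call has 1 to 20 rows; each row is the pose to reach, as a shift and turn from the pose commanded when the call began, along the tool's axes at that moment; what a row does not reach only later rows make up. A row lasts 1/10 s, in which the tool goes at most 50 mm and 8.59 degrees, less where a joint would pass 70% of its speed; a pose out of reach is approached as far as the arm can. A call with a gripper value outside its range is refused whole. The fingers move at their own pace and stop on an object; FORCE is the grip in N (left out, the last holds). Time passes only in rows, so rows that repeat a pose let the fingers close. It gives the time, the measured TCP pose, the force, the opening and the grip force at its end, in the units of the state.
- sense(): the state, without advancing time (a new reading comes with each control period).
- snapshot(name): name is "scene" or "top" or "wrist"; returns (picture, depth): 420x560x3 uint8, red, green, blue; 420x560 float32, mm along the optical axis (not along the pixel's ray), 0 where there is no reading.
- calibration(name): a dict with "fovy" (degrees; the focal length in pixels is half the picture's height over the tangent of half this angle, whatever the lens; pixels are square), "cx", "cy" (the principal point, pixels), "k1" (the pictures are not rectified: a ray, as slopes to the right and down, at radius r is drawn at 1 + k1 r^2 times it, then the intrinsics apply), "rvec" (rotation vector, rad) and "tvec" (3), from world to camera coordinates, as OpenCV has them; the wrist camera has in their place "tool_from_camera" (4x4, takes a point from camera to tool coordinates, whose origin is the TCP and whose axes are the flange's). Camera axes: x right, y down, z forward; pixel columns grow to the right and rows downward; lengths in mm; the calibration is good to about 2 mm. A picture is of the moment at which its call begins: read the wrist's pose just before it. calibration takes no time and is no camera call.
- hand_in(): hands the job in; it is judged then, once.
The state is a dict: "time": time; "joint_pos": joint angles; "qd": joint speeds; "joint_efforts": joint torques, N m; "tool_pos": TCP position; "tcp_rot": TCP orientation; "ft_force": force on the tool from outside, world axes, zero at the start; "wrist_torque": the same for the moment, N m; "finger_gap": finger opening in mm; "grip_force": force on a finger pad.
Only numpy, scipy, OpenCV 4.12 (cv2) and the standard library are available. Lean on these libraries where they do the work, as an engineer would, in place of code of your own. Each camera call takes 0.05 s, during which the arm holds its last target. There are 200 camera calls.

## Working session

There is one attempt and no reset: what is moved stays moved. The work goes in short steps, Python scripts to look and compute and a shell command to move; the robot and the scene stay as the last step left them, time stands still between calls to the robot, and variables do not carry over. Pictures are saved under pics/ and viewed, at most 10 in all, crops included, and the job is handed in when it is done.

```bash
mkdir -p pics; ls; cat > h.py <<'E'
import numpy as np, cv2
from bench import sense, snapshot, calibration, hand_in
from scipy.spatial.transform import Rotation as R
def shot(name,fn=None):
    s=sense(); im,d=snapshot(name)
    if fn: cv2.imwrite('pics/'+fn,im[:,:,::-1])
    return s,im,d
def cam(name,s=None):
    c=calibration(name); f=210/np.tan(np.radians(c['fovy'])/2)
    if 'rvec' in c:
        Rm=cv2.Rodrigues(np.array(c['rvec'],float))[0]; t=np.array(c['tvec'],float).ravel()
        Rwc=Rm.T; o=-Rm.T@t
    else:
        T=np.array(c['tool_from_camera']); Rt=R.from_euler('xyz',s['tcp_rot'],degrees=True).as_matrix()
        Rwc=Rt@T[:3,:3]; o=Rt@T[:3,3]+np.array(s['tool_pos'])
    return f,c['cx'],c['cy'],c['k1'],Rwc,o
def ray(uv,C):
    f,cx,cy,k1,Rwc,o=C; uv=np.atleast_2d(uv).astype(float)
    q=(uv-[cx,cy])/f; p=q.copy()
    for _ in range(30): p=q/(1+k1*(p**2).sum(1,keepdims=True))
    return np.c_[p,np.ones(len(p))]@Rwc.T,o
def plane(uv,C,z):
    d,o=ray(uv,C); return o+d*((z-o[2])/d[:,2])[:,None]
def pt(uv,d,C):
    r,o=ray(uv,C); uv=np.atleast_2d(uv).astype(int); return o+r*d[uv[:,1],uv[:,0]][:,None]
def proj(P,C):
    f,cx,cy,k1,Rwc,o=C; p=(np.atleast_2d(P)-o)@Rwc; q=p[:,:2]/p[:,2:]
    return q*(1+k1*(q**2).sum(1,keepdims=True))*f+[cx,cy]
E
python3 - <<'E'
from h import *
print(sense())
for n in('top','scene'):
    shot(n,n+'0.png'); print(n,calibration(n), cam(n)[5])
E
```

```text
pics
{'time': 0.0, 'joint_pos': array([-7.15854534e+01,  7.51460291e+00,  8.53300591e+01,  3.22497795e-04,
        8.72613203e+01, -4.89469206e+00]), 'qd': array([-0.09858858,  0.08121202,  0.02081666,  0.09558872,  0.02438236,
        0.08438894]), 'joint_efforts': array([-4.23030560e-04, -5.69397461e+01, -5.00561428e+01, -4.51461146e-04,
        1.49237219e-02,  2.33765485e-05]), 'tool_pos': array([ 237.2604001 , -550.53908165,  252.24218592]), 'tcp_rot': array([-1.79894432e+02, -9.36382474e-03,  2.33092143e+01]), 'ft_force': array([ 1.05445532,  0.07550756, -0.16741475]), 'wrist_torque': array([-0.05530883,  0.02138586,  0.0223175 ]), 'grip_force': 0.0, 'finger_gap': 85.20986463377712}
top {'fovy': 55.503707772922276, 'cx': 280.3883220961396, 'cy': 204.30131549535548, 'k1': -0.05424393030764599, 'rvec': array([ 2.16311311, -2.17401397,  0.06119906]), 'tvec': array([  51.12828548,  640.0078387 , 1092.51525841])} [ 550.05606338   21.04755716 1141.40661138]
scene {'fovy': 54.55877224052249, 'cx': 283.1121026788353, 'cy': 210.93469501330296, 'k1': 0.02102919470332691, 'rvec': array([ 1.62301538,  1.71468236, -0.89275919]), 'tvec': array([   8.06203009, -327.6057152 , 1851.37991296])} [1685.67417828  117.58888143  824.4231333 ]
```

View pics/top0.png

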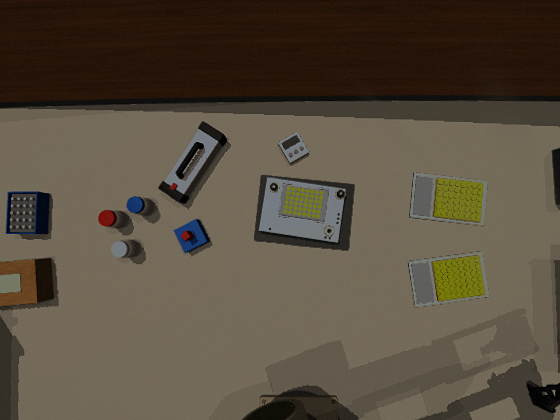

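View pics/scene0.png

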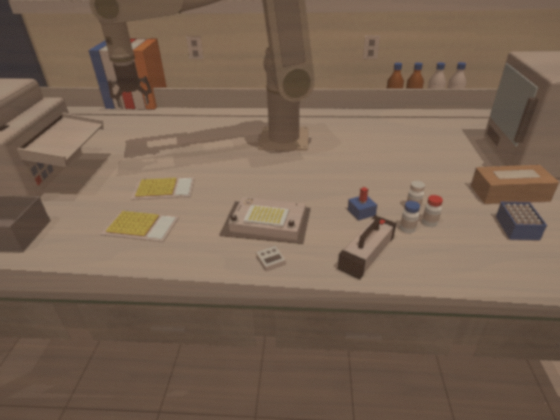

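Top view: the pin (187,236) stands in the blue block (191,236). The nest sits on its dark sub-plate around (303,212), bush ring near (329,231). The lamp, bottles, timer and trays are clear of the nest.

```bash
python3 - <<'E'
from h import *
s,im,d=shot('top'); C=cam('top')
hsv=cv2.cvtColor(im,cv2.COLOR_RGB2HSV)
blk=cv2.inRange(hsv,(105,120,40),(128,255,255)); red=cv2.inRange(hsv,(0,150,70),(6,255,255))|cv2.inRange(hsv,(174,150,70),(180,255,255))
box=np.zeros_like(red); box[215:260,168:215]=1
for n,m,z in(('block',blk,45),('red',red,98)):
    m=m*box; cs=cv2.findContours(m,0,1)[0]; c=max(cs,key=cv2.contourArea)
    r=cv2.minAreaRect(c); print(n,r,plane(r[0],C,z).round(1)); print(plane(cv2.boxPoints(r),C,z).round(1))
dk=((im.max(2)<75).astype(np.uint8)); b=np.zeros_like(dk); b[165:260,245:365]=1
c=max(cv2.findContours(dk*b,0,1)[0],key=cv2.contourArea); r=cv2.minAreaRect(c)
P=plane(cv2.boxPoints(r),C,8); print('sub',plane(r[0],C,8).round(1)); print(P.round(1))
E=P[1:]-P[:-1]; print(np.linalg.norm(E,axis=1), np.degrees(np.arctan2(E[:,1],E[:,0])))
print('bush',plane((329,231),C,42))
print(calibration('wrist'))
E
```

```text
block ((190.2000274658203, 235.9000244140625), (25.043960571289062, 25.491172790527344), 63.43495178222656) [[552.7 297.1  45. ]]
[[568.  345.   45. ]
 [599.3 281.4  45. ]
 [537.4 249.6  45. ]
 [506.2 312.7  45. ]]
red ((185.00001525878906, 235.50003051757812), (6.363960266113281, 7.77817440032959), 45.0) [[553.6 297.6  98. ]]
[[552.3 310.9  98. ]
 [566.7 296.4  98. ]
 [554.9 284.3  98. ]
 [540.5 298.8  98. ]]
sub [[617.8 -19.2   8. ]]
[[ 537.3  126.3    8. ]
 [ 728.9  106.9    8. ]
 [ 698.9 -165.9    8. ]
 [ 508.8 -143.1    8. ]]
[192.6268702  274.45351923 191.44318568] [ -5.78510713 -96.29138275 173.16903615]
bush [[564.68765584 -85.60939244  42.        ]]
{'fovy': 60.96259395718482, 'cx': 282.7557234801145, 'cy': 215.25698014376573, 'k1': -0.04891137409640036, 'tool_from_camera': array([[-1.70923556e-04, -9.63761703e-01, -2.66764596e-01,
         6.76805029e+01],
       [ 9.99999686e-01,  4.15723806e-05, -7.90919685e-04,
        -5.46250263e-01],
       [ 7.73348143e-04, -2.66764647e-01,  9.63761394e-01,
        -1.20991235e+02],
       [ 0.00000000e+00,  0.00000000e+00,  0.00000000e+00,
         1.00000000e+00]])}
```

```bash
python3 -m crank '[[55.4,-31.8,4,0.515,8.5],[55.4,-31.8,4,0.515,8.5],[55.4,-31.8,4,0.515,8.5],[55.4,-31.8,4,0.515,8.5],[55.4,-31.8,4,0.515,8.5],[55.4,-31.8,4,0.515,8.5],[55.4,-31.8,4,0.515,8.5],[55.4,-31.8,4,0.515,8.5],[55.4,-31.8,4,0.515,8.5],[55.4,-31.8,4,0.515,8.5],[55.4,-31.8,4,0.515,8.5],[55.4,-31.8,4,0.515,8.5],[55.4,-31.8,4,0.515,8.5],[55.4,-31.8,4,0.515,8.5],[55.4,-31.8,4,0.515,8.5],[55.4,-31.8,4,0.515,8.5],[55.4,-31.8,4,0.515,8.5]]'
python3 - <<'E'
from h import *
s,im,d=shot('wrist','w1.png'); np.savez('w1.npz',im=im,d=d,p=s['tool_pos'],r=s['tcp_rot']); print(s['tool_pos'],s['tcp_rot'],s['ft_force'],s['time'])
E
```

```text
time: 1.85
tool_pos: [619.9, -41.1, 213.5]
tcp_rot: [180.0, -0.0, -6.3]
ft_force: [-0.3, -0.5, 0.1]
finger_gap: 85.0
grip_force: 0.0
[619.90822789 -41.10296642 213.50626969] [ 1.79984098e+02 -4.56372428e-03 -6.29717365e+00] [-0.27439234 -0.53238946  0.13900599] 1.85
```

View pics/w1.png

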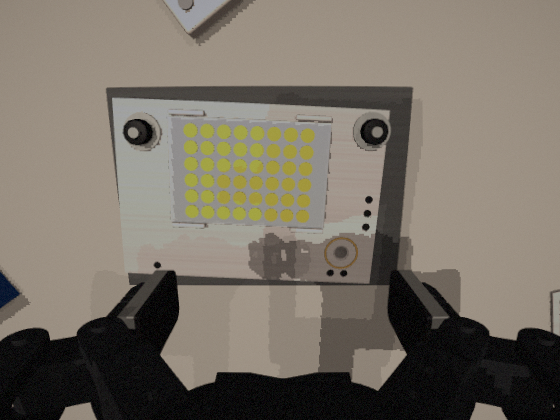

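Wrist view: one dot at (157,265), two dots at (330/344,273), three dots at (368,213), bush ring at (341,252). The nest's front edge runs near row 283 and the right edge near columns 372–388.

```bash
python3 - <<'E'
from h import *
w=np.load('w1.npz'); im,d=w['im'],w['d']; C=cam('wrist',dict(tool_pos=w['p'],tcp_rot=w['r']))
g=cv2.cvtColor(im,cv2.COLOR_RGB2GRAY).astype(float)
for u in(190,210,230): print(u,g[268:292,u].astype(int))
for v in(150,180,230,260): print(v,g[v,365:410].astype(int))
def line(P): vx,vy,x,y=cv2.fitLine(P.astype(np.float32),cv2.DIST_HUBER,0,.01,.01).ravel(); return np.array([x,y]),np.array([vx,vy])
F=[];
for u in list(range(185,320,3)):
    col=g[266:290,u]; k=np.argmin(np.diff(col)); F.append((u,266+k+.5))
Rr=[]
for v in list(range(160,270,3)):
    if 195<v<232: continue
    row=g[v,366:400]; k=np.argmin(np.diff(row)); Rr.append((366+k+.5,v))
F3=plane(F,C,42);R3=plane(Rr,C,42)
for n,P in(('front',F3),('right',R3)):
    o,t=line(P[:,:2]); e=(P[:,:2]-o)@[-t[1],t[0]]; print(n,o,t,np.degrees(np.arctan2(t[1],t[0])),e.std(),np.abs(e).max())
print('dots',plane([(157,265),(330,273),(344,273),(368,213),(341,252),(341,252)],C,42).round(1))
uv=[(100+50,200),(341,240),(230,250),(140,250)]; print(pt(uv,d,C).round(1))
E
```

```text
190 [150 150 154 152 152 150 150 131  88  61  64  60  63  62  65  59  63 122
 142 142 141 142 142 140]
210 [151 152 150 153 152 152 151 149 126  77  65  66  60  60  59  61  63 115
 143 143 142 142 142 142]
230 [152 152 150 152 151 150 149 149 148 130  74  63  62  63  62  64  60 110
 142 142 141 141 141 143]
150 [ 97  99  98  91  98  97  96  97  87  89  85 104 143 152 151 152 151 152
 154 145 113  61  57  62  56  61  60  58  58  60  60  58  61  52  56  60
  58  61  60  61  62  59  70 122 133]
180 [146 150 148 149 150 150 150 148 148 149 148 150 147 148 148 148 139  58
  58  59  58  59  61  60  59  57  57  59  59  55  62  57  57  58  57  57
  59  57  61  66 114 137 134 136 134]
230 [ 72  69 121 160 161 162 160 161 162 161 133  41  44  64  65  66  66  66
  58  63  59  60  63  59  56  60  60  61  59  55  56  55  58  56  59  83
 123 134 137 135 137 134 135 133 144]
260 [113 113 112 112 110 112 109  59  41  39  42  39  41  40  47  35  36  30
  35  34  34  32  34  31  35  35  35  30  30  32  30  35  47  77  88  87
  87  87  86  89  88  96 101 103 105]
front [549.3157  -15.04656] [0.1557095  0.98780286] 81.042046 0.2880843093923875 0.5417792194444103
right [ 597.0263  -118.91708] [ 0.9876403  -0.15673721] -9.017563 0.25598572091393257 0.4446287203815762
dots [[ 573.    77.6   42. ]
 [ 548.6  -74.9   42. ]
 [ 547.2  -87.4   42. ]
 [ 600.4 -111.3   42. ]
 [ 567.5  -86.    42. ]
 [ 567.5  -86.    42. ]]
[[632.2  71.1  42.6]
 [579.  -86.6  42.9]
 [580.1  10.5  42. ]
 [589.   89.2  43.2]]
```

```bash
python3 -m crank '[[-10.4,-32.9,0,-0.567,8.5],[-10.4,-32.9,0,-0.567,8.5],[-10.4,-32.9,0,-0.567,8.5],[-10.4,-32.9,0,-0.567,8.5],[-10.4,-32.9,0,-0.567,8.5],[-10.4,-32.9,0,-0.567,8.5],[-10.4,-32.9,0,-0.567,8.5],[-10.4,-32.9,0,-0.567,8.5],[-10.4,-32.9,0,-0.567,8.5],[-10.4,-32.9,0,-0.567,8.5],[-10.4,-32.9,0,-0.567,8.5]]'
python3 - <<'E'
from h import *
s,im,d=shot('wrist','w2.png'); C=cam('wrist',s); print(s['tool_pos'],s['tcp_rot'])
hsv=cv2.cvtColor(im,cv2.COLOR_RGB2HSV)
red=cv2.inRange(hsv,(0,130,40),(8,255,255))|cv2.inRange(hsv,(172,130,40),(180,255,255))
c=max(cv2.findContours(red,0,1)[0],key=cv2.contourArea); print(cv2.boundingRect(c))
P=np.argwhere(red>0)[:,::-1]; P=np.array([p for p in P if d[p[1],p[0]]>0]); W=pt(P,d,C)
t=W[:,2]>93; print(t.sum(),np.median(W[t],0)); top=np.zeros_like(red); top[P[t][:,1],P[t][:,0]]=255
c=max(cv2.findContours(top,0,1)[0],key=cv2.contourArea); r=cv2.minAreaRect(c); print(r)
B=plane(cv2.boxPoints(r),C,98); print(B.round(1),B.mean(0)); E=np.diff(B,axis=0); print(np.linalg.norm(E,axis=1),np.degrees(np.arctan2(E[:,1],E[:,0])))
E
```

```text
time: 3.0
tool_pos: [553.2, 296.8, 213.5]
tcp_rot: [180.0, -0.0, 26.2]
ft_force: [0.2, 0.1, -0.2]
finger_gap: 85.3
grip_force: 0.0
[553.16579831 296.83708683 213.45789112] [ 1.79984409e+02 -7.46902144e-03  2.61536793e+01]
(0, 0, 55, 44)
2299 [590.36382815 496.79726178  96.70315274]
((21.0, 20.0), (40.0, 42.0), 90.0)
[[601.8 516.2  98. ]
 [612.7 491.1  98. ]
 [590.7 483.9  98. ]
 [579.3 509.4  98. ]] [596.11921578 500.1541274   98.        ]
[27.38735147 23.22082147 27.95342545] [ -66.54557872 -161.79540226  113.97839841]
```

View pics/w2.png

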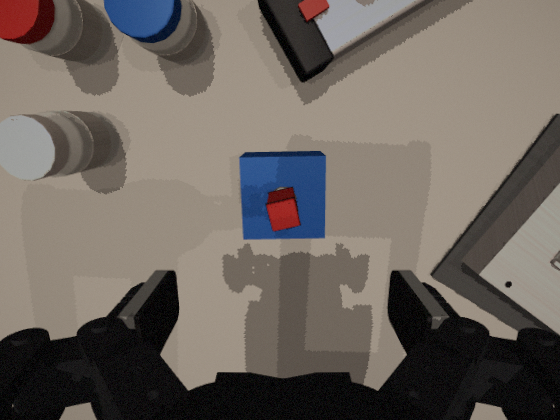

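Wrist view: red grip top face at (283,214), turned about 8–10° from the block (block 242–325 × 152–238). The fingers straddle it with clear space.

```bash
python3 - <<'E'
from h import *
s,im,d=shot('wrist'); C=cam('wrist',s); sub=im[180:240,255:315]
hsv=cv2.cvtColor(im,cv2.COLOR_RGB2HSV)
red=cv2.inRange(hsv,(0,130,40),(8,255,255))|cv2.inRange(hsv,(172,130,40),(180,255,255))
m=np.zeros_like(red); m[180:240,255:315]=1; red*=m
P=np.argwhere(red>0)[:,::-1]; W=pt(P,d,C); print(len(P),np.percentile(W[:,2],[5,50,95]),hsv[214,283],hsv[193,280])
v=hsv[:,:,2]; 
for nm,t in(('bright',v[P[:,1],P[:,0]]>130),('depth',W[:,2]>94)):
    top=np.zeros_like(red); top[P[t][:,1],P[t][:,0]]=255
    c=max(cv2.findContours(top,0,1)[0],key=cv2.contourArea); r=cv2.minAreaRect(c)
    M=cv2.moments(top,True); cen=(M['m10']/M['m00'],M['m01']/M['m00'])
    B=plane(cv2.boxPoints(r),C,98); E=np.diff(B,axis=0); print(nm,t.sum(),r,'cen',plane(cen,C,98).round(1),np.linalg.norm(E,axis=1),np.degrees(np.arctan2(E[:,1],E[:,0])))
E
```

```text
1092 [62.38595537 96.98023529 98.30355436] [  2 205 157] [  0 197  88]
bright 700 ((283.0065612792969, 214.5278778076172), (25.99596405029297, 27.255680084228516), 76.75948333740234) cen [[555.5 298.7  98. ]] [18.58643847 18.44763193 18.95557309] [ -50.26876691 -140.49066204  130.00644406]
depth 808 ((282.9499206542969, 214.07958984375), (28.766416549682617, 28.855064392089844), 77.19573211669922) cen [[555.8 298.8  98. ]] [19.64758153 20.40179485 20.08014853] [ -50.73345195 -140.87706869  129.56114303]
```

```bash
python3 -m crank '[[0.31,-0.07,3,-0.115,6],[0.31,-0.07,6,-0.23,6],[0.31,-0.07,10,-0.23,6],[0.31,-0.07,13.25,-0.23,6],[0.31,-0.07,13.25,-0.23,6],[0.31,-0.07,13.25,-0.23,6],[0.31,-0.07,13.25,-0.23,1],[0.31,-0.07,13.25,-0.23,1],[0.31,-0.07,13.25,-0.23,1],[0.31,-0.07,13.25,-0.23,1],[0.31,-0.07,13.25,-0.23,1],[0.31,-0.07,13.25,-0.23,1],[0.31,-0.07,13.25,-0.23,1],[0.31,-0.07,13.25,-0.23,1],[0.31,-0.07,13.25,-0.23,1]]' 80
```

```text
time: 4.6
tool_pos: [556.5, 301.1, 83.4]
tcp_rot: [179.9, -0.2, 39.5]
ft_force: [0.3, -0.6, 5.5]
finger_gap: 19.3
grip_force: 77.9
```

```bash
python3 -m crank '[[0,0,0,0,1],[0,0,0,0,1],[0,0,-1,0,1],[0,0,-2,0,1],[0,0,-3,0,1],[0,0,-4,0,1],[0,0,-6,0,1],[0,0,-8,0,1],[0,0,-8,0,1],[0,0,-8,0,1],[0,0,-8,0,1]]'
python3 - <<'E'
from h import *
s,im,d=shot('wrist','w3.png'); print(s['tool_pos'],s['ft_force'],s['wrist_torque'])
E
```

```text
time: 5.7
tool_pos: [554.2, 300.3, 159.4]
tcp_rot: [-180.0, 0.1, 39.5]
ft_force: [0.3, 0.7, -1.8]
finger_gap: 19.2
grip_force: 79.3
[554.16699929 300.2709732  159.44263691] [ 0.26932464  0.69379152 -1.83306631] [0.018001   0.01110664 0.01394012]
```

View pics/w3.png

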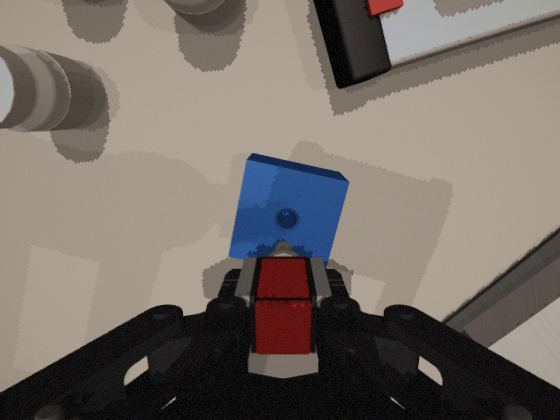

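```bash
python3 - <<'E'
from h import *
s,im,d=shot('wrist'); C=cam('wrist',s)
T=np.array(s['tool_pos']); Rt=R.from_euler('xyz',s['tcp_rot'],degrees=True).as_matrix()
L=lambda uv:((pt(uv,d,C)-T)@Rt).round(1)
print('top',L([(270,320),(285,320),(300,320),(285,305),(285,340)])); print('side',L([(285,265),(285,280),(285,295)])); print('shoulder',L([(280,247),(284,250)]))
hsv=cv2.cvtColor(im,cv2.COLOR_RGB2HSV); print(hsv[295:304,285,2], hsv[345:362,285,2])
E
```

```text
top [[  1.4  -4.9 -14.2]
 [  1.3   0.2 -14. ]
 [  1.3   5.3 -14.1]
 [  6.5   0.2 -13.2]
 [ -7.2   0.2 -13.2]]
side [[ 7.   0.4 19.5]
 [ 6.9  0.3  5.2]
 [ 6.7  0.2 -6.4]]
shoulder [[ 1.5 -2.1 55.9]
 [ 7.4 -0.  36.2]]
[96 99 77 21  7 45 69 77 80] [ 99  98  97  96  99  99  96  96  90 107 123 123 125 122 123 123 122]
```

```bash
python3 -m crank '[[-14.6,17.3,0,0.846,1],[-14.6,17.3,0,0.846,1],[-14.6,17.3,0,0.846,1],[-14.6,17.3,0,0.846,1],[-14.6,17.3,0,0.846,1],[-14.6,17.3,0,0.846,1],[-14.6,17.3,0,0.846,1],[-14.6,17.3,3,0.846,1],[-14.6,17.3,5,0.846,1],[-14.6,17.3,6.9,0.846,1],[-14.6,17.3,6.9,0.846,1],[-14.6,17.3,6.9,0.846,1],[-14.6,17.3,6.9,0.846,1],[-14.6,17.3,6.9,0.846,1],[-14.6,17.3,6.9,0.846,1]]'
cat > st.py <<'E'
from h import *
import sys
ex=np.array([.9877,-.1564]);ey=np.array([.1564,.9877]);K=np.array([534.5,-109.1])
s=sense(); p=np.array(s['tool_pos']); q=p[:2]-3*ex-K
f=s['ft_force']; print('t',s['time'],p.round(2),np.round(s['tcp_rot'],2),'pin nest xy (corner)',(q@ex).round(2),(q@ey).round(2),'foot',round(p[2]-69,1),'f nest',(f[:2]@ex).round(2),(f[:2]@ey).round(2),f[2].round(2),'T',np.round(s['wrist_torque'],3))
E
python3 st.py
```

```text
time: 7.3
tool_pos: [553.0, 74.3, 92.9]
tcp_rot: [-180.0, -0.1, -9.0]
ft_force: [-0.6, -0.3, -1.5]
finger_gap: 19.0
grip_force: 79.4
t 7.3 [553.01  74.28  92.95] [-1.7998e+02 -1.1000e-01 -8.9800e+00] pin nest xy (corner) -13.4 184.02 foot 23.9 f nest -0.53 -0.41 -1.55 T [ 0.051  0.006 -0.005]
```

```bash
python3 -m crank '[[0.1,0,0,0,1],[0.2,0,0,0,1],[0.3,0,0,0,1],[0.4,0,0,0,1],[0.5,0,0,0,1],[0.55,0,0,0,1],[0.55,0,0,0,1]]' >/dev/null; python3 st.py; python3 -m crank '[[0.05,0,0,0,1],[0.1,0,0,0,1],[0.1,0,0,0,1]]'>/dev/null; python3 st.py
```

```text
t 8.0 [557.73  73.31  91.76] [-180.      0.     -9.01] pin nest xy (corner) -8.58 183.8 foot 22.8 f nest -0.65 -0.55 -0.46 T [-0.017 -0.008  0.011]
t 8.3 [558.71  73.13  91.79] [-180.     -0.     -9.01] pin nest xy (corner) -7.59 183.78 foot 22.8 f nest 0.37 -0.37 -1.07 T [ 0.013 -0.035  0.02 ]
```

```bash
python3 -m crank '[[0.05,0,0,0,1],[0.1,0,0,0,1],[0.1,0,0,0,1]]'>/dev/null; python3 st.py; python3 -m crank '[[0.05,0,0,0,1],[0.05,0,0,0,1]]'>/dev/null; python3 st.py;python3 -m crank '[[0.05,0,0,0,1],[0.05,0,0,0,1]]'>/dev/null; python3 st.py
```

```text
t 8.6 [559.71  73.    91.81] [-180.     -0.     -9.01] pin nest xy (corner) -6.58 183.8 foot 22.8 f nest -0.9 -0.6 -1.48 T [0.006 0.014 0.003]
t 8.8 [560.22  72.89  91.83] [-180.     -0.     -9.01] pin nest xy (corner) -6.06 183.77 foot 22.8 f nest -0.07 0.64 -1.89 T [-0.005 -0.01  -0.033]
t 9.0 [560.7   72.84  91.81] [-180.     -0.     -9.01] pin nest xy (corner) -5.58 183.8 foot 22.8 f nest -0.35 0.51 -1.39 T [ 0.002 -0.028  0.011]
```

```bash
for i in 1; do python3 -m crank '[[0.04,0,0,0,1],[0.04,0,0,0,1]]'>/dev/null; python3 st.py; done; python3 -m crank '[[0.04,0,0,0,1],[0.04,0,0,0,1]]'>/dev/null; python3 st.py
```

```text
t 9.2 [561.09  72.76  91.83] [-180.     -0.     -9.01] pin nest xy (corner) -5.18 183.78 foot 22.8 f nest 0.54 0.56 -1.18 T [ 0.021  0.009 -0.008]
t 9.4 [561.48  72.71  91.8 ] [-180.     -0.     -9.01] pin nest xy (corner) -4.79 183.79 foot 22.8 f nest 0.07 -0.14 -0.84 T [ 0.01  -0.017 -0.002]
```

```bash
python3 -m crank '[[0.04,0,0,0,1],[0.04,0,0,0,1]]'>/dev/null; python3 st.py; python3 -m crank '[[0.04,0,0,0,1],[0.04,0,0,0,1]]'>/dev/null; python3 st.py;  python3 -m crank '[[0.04,0,0,0,1],[0.04,0,0,0,1]]'>/dev/null; python3 st.py
```

```text
t 9.6 [561.9   72.65  91.84] [-1.8e+02 -1.0e-02 -9.0e+00] pin nest xy (corner) -4.37 183.8 foot 22.8 f nest 0.74 -0.15 -0.85 T [-0.004  0.012  0.001]
t 9.8 [562.28  72.56  91.8 ] [-180.     -0.     -9.01] pin nest xy (corner) -3.97 183.77 foot 22.8 f nest -0.53 0.83 -1.2 T [-0.01   0.024  0.008]
t 10.0 [562.66  72.51  91.82] [-180.     -0.     -9.01] pin nest xy (corner) -3.59 183.78 foot 22.8 f nest -0.06 0.54 -0.7 T [0.024 0.068 0.053]
```

```bash
python3 -m crank '[[0.03,0,0,0,1],[0.03,0,0,0,1]]'>/dev/null; python3 st.py; python3 -m crank '[[0.03,0,0,0,1],[0.03,0,0,0,1]]'>/dev/null; python3 st.py;  python3 -m crank '[[0.03,0,0,0,1],[0.03,0,0,0,1]]'>/dev/null; python3 st.py
```

```text
t 10.2 [562.82  72.52  91.73] [-1.80e+02  2.00e-02 -9.01e+00] pin nest xy (corner) -3.44 183.82 foot 22.7 f nest 0.46 -0.42 -0.97 T [0.008 0.09  0.021]
t 10.4 [563.01  72.55  91.69] [-1.7999e+02  3.0000e-02 -9.0100e+00] pin nest xy (corner) -3.25 183.88 foot 22.7 f nest -1.79 -0.02 -0.12 T [0.237 0.302 0.005]
t 10.6 [563.18  72.59  91.64] [-1.7999e+02  5.0000e-02 -9.0000e+00] pin nest xy (corner) -3.09 183.94 foot 22.6 f nest -3.12 2.14 -0.88 T [ 0.341  0.504 -0.004]
```

```bash
python3 -m crank '[[0.03,0,0,0,1],[0.03,0,0,0,1],[0.03,0,0,0,1],[0.03,0,0,0,1]]'>/dev/null; python3 st.py; python3 -m crank '[[0,0,0,0,1],[0,0,0,0,1],[0,0,0,0,1],[0,0,0,0,1]]'>/dev/null; python3 st.py
```

```text
t 11.0 [563.48  72.58  91.65] [-1.7998e+02  4.0000e-02 -9.0000e+00] pin nest xy (corner) -2.79 183.98 foot 22.7 f nest -4.95 2.46 -0.27 T [0.639 0.833 0.009]
t 11.4 [563.47  72.6   91.66] [-1.7999e+02  5.0000e-02 -9.0000e+00] pin nest xy (corner) -2.81 184.0 foot 22.7 f nest -4.95 2.81 0.42 T [0.67  0.883 0.028]
```

```bash
python3 -m crank '[[-0.3,0,0,0,1],[-0.8,0,0,0,1],[-0.8,4,0,0,1],[-0.8,8,0,0,1],[-0.8,12,0,0,1],[-0.8,15,0,0,1],[-0.8,16,0,0,1],[-0.8,16,0,0,1],[-0.8,16,0,0,1],[-0.6,16,0,0,1],[-0.5,16,0,0,1],[-0.4,16,0,0,1],[-0.4,16,0,0,1]]'>/dev/null; python3 st.py; python3 -m crank '[[0.05,0,0,0,1],[0.1,0,0,0,1],[0.1,0,0,0,1]]'>/dev/null; python3 st.py;
```

```text
t 12.7 [535.06 -84.53  91.79] [-180.     -0.     -8.95] pin nest xy (corner) -6.29 24.36 foot 22.8 f nest -0.08 -0.05 -0.82 T [ 0.046 -0.06   0.053]
t 13.0 [535.85 -85.24  91.8 ] [-180.     -0.     -9.01] pin nest xy (corner) -5.4 23.78 foot 22.8 f nest 0.03 0.59 -1.75 T [-0.038 -0.019 -0.016]
```

```bash
for i in 1; do python3 -m crank '[[0.05,0,0,0,1],[0.05,0,0,0,1]]'>/dev/null; python3 st.py; done; python3 -m crank '[[0.04,0,0,0,1],[0.04,0,0,0,1]]'>/dev/null; python3 st.py; python3 -m crank '[[0.04,0,0,0,1],[0.04,0,0,0,1]]'>/dev/null; python3 st.py
```

```text
t 13.2 [536.31 -85.35  91.8 ] [-180.     -0.     -9.01] pin nest xy (corner) -4.93 23.74 foot 22.8 f nest -0.12 -0.11 -0.85 T [0.017 0.049 0.008]
t 13.4 [536.69 -85.38  91.8 ] [-180.      0.     -9.01] pin nest xy (corner) -4.54 23.77 foot 22.8 f nest 0.09 -0.53 -0.94 T [0.012 0.037 0.013]
t 13.6 [537.1  -85.46  91.82] [180.    -0.    -9.01] pin nest xy (corner) -4.13 23.75 foot 22.8 f nest 0.54 0.05 -0.19 T [-0.009 -0.033  0.011]
```

```bash
python3 -m crank '[[0.03,0,0,0,1],[0.03,0,0,0,1]]'>/dev/null; python3 st.py; python3 -m crank '[[0.03,0,0,0,1],[0.03,0,0,0,1]]'>/dev/null; python3 st.py
```

```text
t 13.8 [537.41 -85.48  91.82] [180.    -0.    -9.01] pin nest xy (corner) -3.82 23.78 foot 22.8 f nest -0.08 0.59 -0.97 T [ 0.021 -0.064 -0.   ]
t 14.0 [537.68 -85.5   91.78] [-180.    0.   -9.] pin nest xy (corner) -3.55 23.81 foot 22.8 f nest 0.73 -0.45 -0.63 T [-0.031 -0.014  0.03 ]
```

```bash
python3 -m crank '[[0.03,0,0,0,1],[0.03,0,0,0,1]]'>/dev/null; python3 st.py; python3 -m crank '[[0.03,0,0,0,1],[0.03,0,0,0,1]]'>/dev/null; python3 st.py
```

```text
t 14.2 [537.86 -85.57  91.75] [ 1.80e+02  2.00e-02 -9.01e+00] pin nest xy (corner) -3.36 23.77 foot 22.7 f nest 0.07 0.28 -1.66 T [0.035 0.079 0.021]
t 14.4 [538.03 -85.66  91.69] [ 1.7999e+02  3.0000e-02 -9.0100e+00] pin nest xy (corner) -3.17 23.7 foot 22.7 f nest -0.74 -1.22 -0.54 T [-0.1    0.319 -0.014]
```

```bash
python3 -m crank '[[0.03,0,0,0,1],[0.03,0,0,0,1]]'>/dev/null; python3 st.py
```

```text
t 14.6 [538.23 -85.75  91.63] [ 1.7999e+02  4.0000e-02 -9.0100e+00] pin nest xy (corner) -2.97 23.65 foot 22.6 f nest -3.12 -1.41 -0.29 T [-0.159  0.634  0.039]
```

```bash
python3 -m crank '[[0.03,0,0,0,1],[0.03,0,0,0,1],[0.03,0,0,0,1],[0.03,0,0,0,1]]'>/dev/null; python3 st.py; python3 -m crank '[[0,0,0,0,1],[0,0,0,0,1],[0,0,0,0,1],[0,0,0,0,1]]'>/dev/null; python3 st.py
```

```text
t 15.0 [538.48 -85.85  91.64] [ 1.7998e+02  5.0000e-02 -9.0100e+00] pin nest xy (corner) -2.71 23.59 foot 22.6 f nest -3.56 -2.8 -0.5 T [-4.590e-01  1.035e+00 -1.000e-03]
t 15.4 [538.46 -85.8   91.63] [ 1.7999e+02  5.0000e-02 -9.0100e+00] pin nest xy (corner) -2.73 23.63 foot 22.6 f nest -4.63 -2.64 1.27 T [-0.473  1.047  0.023]
```

```bash
python3 -m crank '[[-0.4,0,0,0,1],[-1.2,0,0,0,1],[-1.2,2,0,0,1],[-1.2,4.2,0,0,1],[-1.2,4.2,0,0,1],[2,4.2,0,0,1],[5,4.2,0,0,1],[6.8,4.2,0,0,1],[6.8,4.2,0,0,1],[6.8,4.2,0,0,1],[6.8,3.9,0,0,1],[6.8,3.6,0,0,1],[6.8,3.4,0,0,1],[6.8,3.4,0,0,1],[6.8,3.4,0,0,1]]'>/dev/null; python3 st.py
```

```text
t 16.9 [ 600.59 -129.83   91.9 ] [ 1.8e+02 -1.0e-02 -9.0e+00] pin nest xy (corner) 65.52 -10.14 foot 22.9 f nest 0.45 -0.26 -1.62 T [-0.032 -0.054 -0.005]
```

```bash
python3 -m crank '[[0,-0.1,0,0,1],[0,-0.2,0,0,1],[0,-0.2,0,0,1]]'>/dev/null; python3 st.py;python3 -m crank '[[0,-0.05,0,0,1],[0,-0.1,0,0,1],[0,-0.1,0,0,1]]'>/dev/null; python3 st.py
```

```text
t 17.2 [ 601.03 -127.87   91.77] [-180.      0.     -9.01] pin nest xy (corner) 65.65 -8.13 foot 22.8 f nest 0.4 -0.27 -0.5 T [-0.01  -0.016 -0.039]
t 17.5 [ 601.18 -126.93   91.78] [-180.      0.     -9.01] pin nest xy (corner) 65.65 -7.18 foot 22.8 f nest 0.45 0.31 -0.8 T [-0.005  0.006 -0.02 ]
```

```bash
python3 -m crank '[[0,-0.05,0,0,1],[0,-0.05,0,0,1]]'>/dev/null; python3 st.py;python3 -m crank '[[0,-0.04,0,0,1],[0,-0.04,0,0,1]]'>/dev/null; python3 st.py
```

```text
t 17.7 [ 601.26 -126.4    91.79] [-180.   -0.   -9.] pin nest xy (corner) 65.64 -6.64 foot 22.8 f nest 0.84 0.07 -1.45 T [ 0.042 -0.042  0.009]
t 17.9 [ 601.3  -126.03   91.79] [-180.      0.     -9.01] pin nest xy (corner) 65.62 -6.28 foot 22.8 f nest 0.26 0.21 -0.46 T [-0.017 -0.004  0.018]
```

```bash
python3 -m crank '[[0,-0.04,0,0,1],[0,-0.04,0,0,1]]'>/dev/null; python3 st.py;python3 -m crank '[[0,-0.04,0,0,1],[0,-0.04,0,0,1]]'>/dev/null; python3 st.py
```

```text
t 18.1 [ 601.36 -125.65   91.8 ] [-180.     -0.     -9.01] pin nest xy (corner) 65.63 -5.89 foot 22.8 f nest -0.11 -0.6 -0.96 T [ 0.001 -0.035  0.014]
t 18.3 [ 601.44 -125.23   91.82] [-180.     -0.     -9.01] pin nest xy (corner) 65.64 -5.47 foot 22.8 f nest 0.16 -0.1 -1.26 T [ 0.051  0.027 -0.009]
```

```bash
python3 -m crank '[[0,-0.03,0,0,1],[0,-0.03,0,0,1]]'>/dev/null; python3 st.py;python3 -m crank '[[0,-0.03,0,0,1],[0,-0.03,0,0,1]]'>/dev/null; python3 st.py
```

```text
t 18.5 [ 601.48 -124.98   91.78] [180.    -0.    -9.01] pin nest xy (corner) 65.64 -5.21 foot 22.8 f nest -0.9 0.15 0.2 T [0.048 0.035 0.03 ]
t 18.7 [ 601.5  -124.85   91.85] [179.98  -0.    -9.01] pin nest xy (corner) 65.64 -5.08 foot 22.8 f nest -0.53 -1.44 -1.28 T [-0.167  0.022  0.04 ]
```

```bash
python3 -m crank '[[0,-0.03,0,0,1],[0,-0.03,0,0,1]]'>/dev/null; python3 st.py;python3 -m crank '[[0,-0.03,0,0,1],[0,-0.03,0,0,1]]'>/dev/null; python3 st.py
```

```text
t 18.9 [ 601.54 -124.74   91.88] [179.97  -0.    -9.01] pin nest xy (corner) 65.66 -4.96 foot 22.9 f nest -0.14 -3.06 -1.21 T [-0.545  0.18  -0.034]
t 19.1 [ 601.61 -124.6    91.94] [ 1.7996e+02 -1.0000e-02 -9.0100e+00] pin nest xy (corner) 65.71 -4.82 foot 22.9 f nest -1.01 -4.06 -0.06 T [-0.996  0.252  0.017]
```

```bash
python3 -m crank '[[0,-0.03,0,0,1],[0,-0.03,0,0,1]]'>/dev/null; python3 st.py
```

```text
t 19.3 [ 601.6  -124.51   91.94] [ 1.7994e+02 -1.0000e-02 -9.0200e+00] pin nest xy (corner) 65.69 -4.73 foot 22.9 f nest -0.58 -6.61 0.43 T [-1.208  0.316  0.076]
```

```bash
python3 -m crank '[[0,0,0,0,1],[0,0,0,0,1],[0,0,0,0,1],[0,0,0,0,1],[0,0,0,0,1],[0,0,0,0,1]]'>/dev/null; python3 st.py
```

```text
t 19.9 [ 601.58 -124.54   91.92] [ 1.7994e+02 -1.0000e-02 -9.0200e+00] pin nest xy (corner) 65.67 -4.75 foot 22.9 f nest -0.05 -6.07 -1.09 T [-1.203  0.34   0.032]
```

```bash
python3 -m crank '[[0,0.4,0,0,1],[0,0.8,0,0,1],[0,0.8,-2,0,1],[0,0.8,-3.5,0,1],[0,0.8,-3.5,0,1],[-2,-1,-3.5,0,1],[-3.61,-3.2,-3.5,0,1],[-3.61,-3.2,-3.5,0,1],[-3.61,-3.2,-3.5,0,1],[-3.61,-3.2,-3.5,0,1],[-3.61,-3.2,-3.5,0,1],[-3.61,-3.2,-3.5,0,1]]'>/dev/null; python3 st.py
python3 - <<'E'
from h import *
s,im,d=shot('wrist','w4.png')
E
```

```text
t 21.1 [571.28 -87.11 126.75] [ 1.80e+02 -1.00e-02 -9.05e+00] pin nest xy (corner) 29.88 27.47 foot 57.7 f nest 0.22 -0.33 -1.02 T [ 0.039  0.011 -0.053]
```

View pics/w4.png

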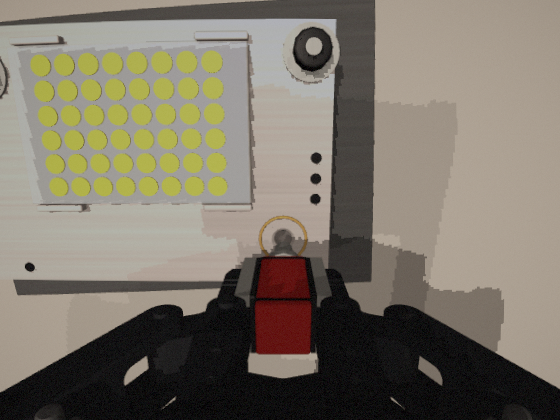

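The bush ring (283,238) is centred on the stem's column (283), and the wells are clear of the fingers.

```bash
python3 -m crank '[[-0.03,-0.03,0,0,1],[-0.03,-0.03,0.5,0,1],[-0.03,-0.03,1,0,1],[-0.03,-0.03,1.3,0,1],[-0.03,-0.03,1.3,0,1],[-0.03,-0.03,1.3,0,1],[-0.03,-0.03,1.3,0,1]]'>/dev/null; python3 st.py
```

```text
t 21.85 [570.9  -86.24 113.98] [ 1.80e+02 -2.00e-02 -9.01e+00] pin nest xy (corner) 29.37 28.27 foot 45.0 f nest -0.15 -0.52 -0.21 T [ 0.005 -0.047 -0.006]
```

```bash
python3 -m crank '[[0.02,0.04,0,0,1],[0.02,0.04,0.2,0,1],[0.02,0.04,0.4,0,1],[0.02,0.04,0.4,0,1]]'>/dev/null; python3 st.py;  python3 -m crank '[[0,0,0.15,0,1],[0,0,0.3,0,1],[0,0,0.3,0,1]]'>/dev/null; python3 st.py
```

```text
t 22.25 [570.63 -86.57 109.32] [-1.80e+02  4.00e-02 -9.01e+00] pin nest xy (corner) 29.16 27.9 foot 40.3 f nest -0.02 -0.94 -1.67 T [-0.037  0.04  -0.011]
t 22.55 [570.73 -86.56 106.48] [-1.8e+02  3.0e-02 -9.0e+00] pin nest xy (corner) 29.26 27.93 foot 37.5 f nest -0.37 -0.02 -0.74 T [ 0.003  0.013 -0.031]
```

```bash
python3 -m crank '[[0.02,0,0.3,0,1],[0.02,0,0.6,0,1],[0.02,0,0.9,0,1],[0.02,0,1,0,1],[0.02,0,1,0,1]]'>/dev/null; python3 st.py;  python3 -m crank '[[0,0,0.3,0,1],[0,0,0.6,0,1],[0,0,0.9,0,1],[0,0,1,0,1],[0,0,1,0,1],[0,0,1,0,1]]'>/dev/null; python3 st.py
```

```text
t 23.05 [570.85 -86.61  96.41] [-1.80e+02  4.00e-02 -9.01e+00] pin nest xy (corner) 29.39 27.9 foot 27.4 f nest -0.51 -0.03 -0.8 T [-0.044  0.007  0.039]
t 23.65 [571.13 -86.67  86.81] [180.    -0.    -9.01] pin nest xy (corner) 29.67 27.89 foot 17.8 f nest 0.1 0.24 -1.94 T [-0.008  0.038 -0.007]
```

```bash
python3 -m crank '[[0,0,0.15,0,1],[0,0,0.3,0,1],[0,0,0.4,0,1],[0,0,0.4,0,1]]'>/dev/null; python3 st.py;  python3 -m crank '[[0,0,0.05,0,1],[0,0,0.1,0,1],[0,0,0.1,0,1]]'>/dev/null; python3 st.py; python3 -m crank '[[0,0,0.05,0,1],[0,0,0.1,0,1],[0,0,0.1,0,1]]'>/dev/null; python3 st.py
```

```text
t 24.05 [570.9  -86.62  82.51] [-1.80e+02  3.00e-02 -9.01e+00] pin nest xy (corner) 29.43 27.89 foot 13.5 f nest -0.62 0.04 -2.76 T [0.043 0.042 0.011]
t 24.35 [571.04 -86.67  81.73] [-1.80e+02  1.00e-02 -9.01e+00] pin nest xy (corner) 29.58 27.87 foot 12.7 f nest -0.79 0.37 -1.15 T [-0.04  -0.031 -0.008]
t 24.65 [571.04 -86.64  80.7 ] [-1.80e+02  1.00e-02 -9.01e+00] pin nest xy (corner) 29.57 27.9 foot 11.7 f nest 0.51 0.3 -0.95 T [-0.004 -0.008 -0.021]
```

```bash
python3 -m crank '[[0,0,0.05,0,1],[0,0,0.05,0,1],[0,0,0.05,0,1]]'>/dev/null; python3 st.py;  python3 -m crank '[[0,0,0.05,0,1],[0,0,0.05,0,1],[0,0,0.05,0,1]]'>/dev/null; python3 st.py; python3 -m crank '[[0,0,0.05,0,1],[0,0,0.05,0,1],[0,0,0.05,0,1]]'>/dev/null; python3 st.py
```

```text
t 24.95 [571.14 -86.68  80.37] [-1.80e+02 -1.00e-02 -9.01e+00] pin nest xy (corner) 29.68 27.88 foot 11.4 f nest -0.64 -0.1 0.08 T [ 0.001  0.015 -0.047]
t 25.25 [571.16 -86.78  79.97] [ 1.7999e+02 -1.0000e-02 -9.0100e+00] pin nest xy (corner) 29.72 27.78 foot 11.0 f nest -0.58 -1.54 0.01 T [-0.1    0.207  0.004]
t 25.55 [571.14 -86.87  79.52] [ 1.7998e+02 -1.0000e-02 -9.0100e+00] pin nest xy (corner) 29.71 27.68 foot 10.5 f nest -1.88 -1.75 2.89 T [-0.364  0.437 -0.062]
```

```bash
python3 -m crank '[[0,0,0,0,4],[0,0,0,0,4],[0,0,0,0,4],[0,0,0,0,4],[0,0,0,0,4],[0,0,0,0,4]]'; python3 -m crank '[[0,0,-2,0,4.5],[0,0,-5,0,5],[0,0,-9,0,6],[0,0,-13,0,7],[0,0,-13,0,7],[0,0,-13,0,7],[0,0,-13,0,7],[0,0,-13,0,7]]'
python3 - <<'E'
from h import *
s,im,d=shot('wrist','w5.png'); C=cam('wrist',s)
hsv=cv2.cvtColor(im,cv2.COLOR_RGB2HSV)
red=cv2.inRange(hsv,(0,130,40),(8,255,255))|cv2.inRange(hsv,(172,130,40),(180,255,255))
P=np.argwhere(red>0)[:,::-1]; W=pt(P,d,C); k=np.hypot(W[:,0]-567.5,W[:,1]+86)<40; W=W[k]
t=W[:,2]>np.percentile(W[:,2],99)-4; print(t.sum(),W[t].mean(0),np.percentile(W[t][:,2],[5,50,95]))
E
```

```text
time: 26.15
tool_pos: [571.1, -86.6, 79.3]
tcp_rot: [-180.0, 0.0, -9.0]
ft_force: [0.3, 0.2, 1.4]
finger_gap: 39.8
grip_force: 0.0
time: 26.95
tool_pos: [570.1, -86.4, 207.3]
tcp_rot: [-180.0, 0.2, -9.0]
ft_force: [-0.1, -0.3, -0.0]
finger_gap: 69.8
grip_force: 0.0
798 [567.96660315 -85.43923997  94.11040889] [92.92220623 94.13590501 95.2414825 ]
```

View pics/w5.png

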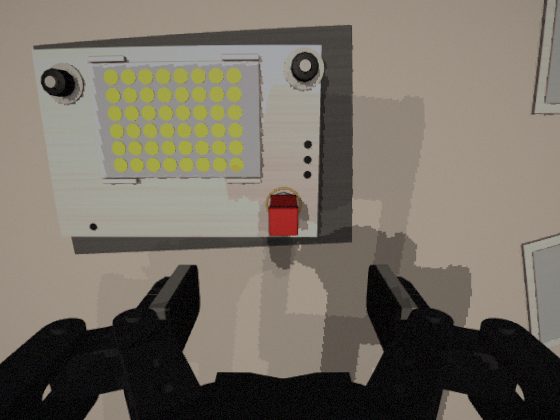

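The pin stands upright in the ring at (283,215). Its top measures about 94 mm against 95 mm expected when home, so the shoulder is down on the plate.

```bash
python3 -c "from bench import hand_in; print(hand_in())"
```

```text
the job is handed in; nothing more can be done
None
```

The job is done and handed in at about 27 s: the nest was touched at points one, two and three in order (the highest force read was about 7 N), and the pin was released upright in the bush, its top measured at 94 mm against 95 mm expected when fully home.

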